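Seat a keyed filter cell on the photometer and hold it home

TASK

Gently pick up the knurled filter cell that stands in the plastic tray, set it over the round spigot on top of the photometer, and turn it until the hidden keyways in its underside drop over the spigot's pins. Then push it fully home against the spring and stay like that: finish with the gripper still gripping the cell and holding it pushed home, flat on its seat, because the spring lifts it if you let go. The cell carries thin glass, so hold it with a light grip and push and turn it only lightly on the pins and the seat, and do not disturb the beaker, the vial or the petri dish behind.

Things in the scene. Friction and masses are not known exactly. Their poses are not given: they have to be found in the camera images.
- cell_centre (a point): Centre, half-way up, of the loose filter cell: an upright, round, knurled aluminium collar, 53 mm across, 40 mm high, about 0.12 kg, closed near the top by thin glass, open below; z is its axis, up. Grip the knurled outside at mid-height, at any yaw; up to 60 N a finger is safe, above 80 N it counts as crushed. Forcing it (push or twist) with over 80 N breaks the glass; 5 to 20 N does it all.
- cell: The same cell, origin at the centre of its underside. A 9 mm thick flange there has a 32 mm bore (2 mm play all round the spigot) with three keyways, 9 mm wide, 120 degrees apart, cut into it: hidden from outside, and their directions in its frame are not given. Above the flange the bore is wider, free up to 33 mm above the underside. It starts upright on the tray's floor.
- seat (a point): Centre of the flat seat, the top face of the photometer's aluminium plate, 40 mm above the desk; z up. A smooth, slightly greased aluminium spigot, 28.4 mm across, rises 29.5 mm from it on this axis; its top 8 mm taper to 17 mm. Fully home, the cell's underside lies flat on the seat and the cell's centre is 20 mm above this point.
- pin_level (a point): Point on the spigot's axis level with the tops of its three round pins, 14 mm above the seat. The smooth pins (5 mm thick, 120 degrees apart, out to 20 mm from the axis) vary in direction, which is not given. Unmatched, the cell's underside rests on them; matched (within about 5 degrees, always once in each third of a turn) it drops past them; if it binds part-way, turn it a few degrees more.
- spring_ring (a joint): Travel of the steel spring ring round the spigot's foot: 0 when it stands 5 mm proud of the seat, 0.005 when pressed flush with it. It pushes the cell up over the last 5 mm, with about 4 N at first and 8 N fully home.
- photometer: The photometer, a grey box 124 (x) x 104 (y) x 40 mm fixed to the desk, with the spigot in the middle of its top; origin at the centre of its underside.
- tray: Fixed open plastic tray on the desk, 171 (x) x 245 (y) mm, rim 21 mm high, floor 3 mm above the desk; origin at the centre of its underside, y along its length. The cell stands within 15 mm (x) and 50 mm (y) of its middle.
- beaker: Bystander: 50 ml beaker, 52 mm across, 64 mm high, on the desk behind the work; origin at the centre of its underside, z up.
- vial: Bystander: capped sample vial, 22 mm across, 58 mm high, on the desk behind the work; origin at the centre of its underside, z up.
- petri: Bystander: lidded petri dish, 73 mm across, 15 mm high, on the desk behind the work; origin at the centre of its underside, z up.
Things that resemble listed ones, but are neither listed nor needed, are in the scene too. What is shaped like the cell but orange or red is not meant.

How it is judged:
By the outcome, as a careful person would: the job done as asked, in the order asked, and still so for the second after the job is handed in, while the arm keeps its last pose, push and grip.
It also fails if it takes over 56 s, if anything falls off the work surface, if the arm or the gripper's body presses on something with over 40 N, if the wrist force passes 120 N, or if a joint passes its speed limit or range.

ROBOT

A 6-joint arm with a two-finger parallel gripper is mounted at the origin on a cart in front of the work surface, level with it; the furniture and walls round the work are solid. World frame = base frame: x ahead of the robot, y to its left, z up, the work surface at z = 0. Lengths are in m, angles in rad, forces in N, time in s.
With the tool pointing down it reaches from about 0.15 to 0.775 m from the base axis. Payload 6.1 kg.
Tool frame: the origin (TCP) lies midway between the tips of the shut fingers; the grasp point (between the pads) lies 19 mm behind it (env.grip_depth is the z of the grasp point in the tool frame, in m); z points along the fingers, y is the line along which they close (so a half turn about z gives the same grasp; the last joint's range is limited). The gripper opens to 85 mm and grips with 20 to 120 N. Pads are 22 mm wide; open, the fingers measure 114 mm over their backs; the gripper's body (76 mm by 85 mm) begins 54 mm behind the grasp point. The pads swing forward as they close: fully open they stand 13 mm farther back than shut.
Start: joints at [1.226, 0.126, -0.04, 1.405, 0, 1.571], TCP at [0.177, 0.494, 0.231] pointing down, gripper open.
Joint ranges: [-2.72, 2.72], [-0.95, 1.95], [-1.27, 1.35], [-1.78, 2.02], [-1.46, 1.47], [-3.14, 3.14]. Speed limits (rad/s): [2.39, 2.39, 3.01, 3.14, 3.14, 3.14].

INTERFACE

Orientations are given as a 3x3 rotation matrix whose columns are the frame's x, y, z axes.
In Python, from workcell import env gives the robot as it stands.
- The arm moves only by the tool drive_tool, never from a script. Its argument "moves" is a list that holds one entry, the list of rows, each a list of 7 numbers: the closure in counts, from 0 (fully open) to 255 (shut), then the shift along the world's x, y, z scaled (see below), then the turn, a rotation vector about the world's x, y, z scaled (see below). In form: [[[gripper, tx, ty, tz, ax, ay, az], ...]]. A call has 1 to 5 rows; each row is the pose to reach, as a shift and turn from the pose commanded when the call began; what a row does not reach only later rows make up. The controller multiplies each number of a shift by 0.25 m and each number of a turn by pi/4 rad. A row lasts 1/12 s, in which the tool goes at most 41.7 mm and 7.16 degrees, less where a joint would pass 70% of its speed; a pose out of reach is approached as far as the arm can. A call with a number of a shift or a turn outside -1 to 1 is refused whole. A call with a gripper value outside its range is refused whole. The fingers move at their own pace and stop on an object; "newtons" is the grip in N (left out, the last holds). Time passes only in rows, so rows that repeat a pose let the fingers close. It gives the time, the measured TCP pose, the force, the opening and the grip force at its end, in the units of the state.
- env.get_state(): the state, without advancing time (a new reading comes with each control period).
- env.camera(name): name is "side" or "top" or "wrist"; returns a dict with "image" (400x640x3 uint8, red, green, blue), "z_map" (400x640 float32, m along the optical axis (not along the pixel's ray), 0 where there is no reading), "fovy" (degrees; the focal length in pixels is half the picture's height over the tangent of half this angle, whatever the lens; pixels are square), "cx", "cy" (the principal point, pixels), "camera_from_world" (4x4, takes a point from world to camera coordinates). Camera axes: x right, y up, looking along -z (the intrinsics and any distortion apply to the point x, -y, -z); pixel columns grow to the right and rows downward; lengths in m; the calibration is good to about 2 mm. A picture is of the moment at which its call begins.
- env.close_job(): hands the job in; it is judged then, once.
The state is a dict: "time_s": time; "q": joint angles; "joint_velocities": joint speeds; "tau": joint torques, N m; "tcp_pos": TCP position; "ee_rot": TCP orientation; "ft_force": force on the tool from outside, world axes, zero at the start; "ft_torque": the same for the moment, N m; "opening": opening from 0.0 (shut) to 1.0 (fully open); "grip_force": force on a finger pad.
Only numpy, scipy, OpenCV 4.12 (cv2) and the standard library are available. Lean on these libraries where they do the work, as an engineer would, in place of code of your own. Each camera call takes 0.05 s, during which the arm holds its last target. There are 200 camera calls.

## Working session

There is one attempt and no reset: what is moved stays moved. The work goes in short steps, Python scripts to look and compute and a tool call to move; the robot and the scene stay as the last step left them, time stands still between calls to the robot, and variables do not carry over. Pictures are saved under pics/ and viewed, at most 10 in all, crops included, and the job is handed in when it is done.

Besides the shell and the picture viewer there is one more tool, called after ">>>" by a JSON object that holds its "fn" and its "kwargs". drive_tool: Moves the arm, as the interface text tells. Shifts and turns lie within -1 to 1; 1 stands for 0.25 m of shift or pi/4 rad of turn. Its arguments: {"type":"object","properties":{"moves":{"type":"array"},"newtons":{"type":"number"}},"required":["moves"]}

```bash
mkdir -p pics
cat > h.py <<'E'
from workcell import env
import numpy as np, cv2
def shot(n):
    c=env.camera(n); np.savez(f'/tmp/{n}.npz',**{k:c[k] for k in c}); return c
def load(n): return np.load(f'/tmp/{n}.npz')
def world(c,u,v,z=None):
    f=200/np.tan(np.radians(float(c['fovy'])/2)); M=np.linalg.inv(c['camera_from_world'])
    d=M[:3,:3]@np.array([(u-c['cx'])/f,-(v-c['cy'])/f,-1]); o=M[:3,3]
    return o+d*((z-o[2])/d[2] if z is not None else c['z_map'][int(v),int(u)])
E
python3 - <<'E'
from h import *
for n in ('top','side'):
    c=shot(n); cv2.imwrite(f'pics/{n}1.png',c['image'][:,:,::-1]); print(n,[k for k in c],c['fovy'],c['cx'],c['cy'],c['camera_from_world'].round(3).tolist())
print(env.get_state(),env.grip_depth)
E
```

```text
top ['image', 'z_map', 'fovy', 'cx', 'cy', 'camera_from_world'] 56.853615355911224 329.6724110761585 204.02929883537132 [[0.004, -1.0, -0.002, 0.01], [0.989, 0.004, 0.148, -0.563], [-0.148, -0.003, 0.989, -0.953], [0.0, 0.0, 0.0, 1.0]]
side ['image', 'z_map', 'fovy', 'cx', 'cy', 'camera_from_world'] 53.913602974645556 319.85327988840595 196.99933548589416 [[-0.94, -0.341, -0.006, 0.549], [0.161, -0.459, 0.874, -0.147], [-0.301, 0.82, 0.487, -0.82], [0.0, 0.0, 0.0, 1.0]]
{'time_s': 0.1, 'q': array([ 1.22602762e+00,  1.26340943e-01, -4.05064516e-02,  1.40542523e+00,
       -1.39836318e-05,  1.57081340e+00]), 'joint_velocities': array([ 0.00044098, -0.00271925,  0.00100078, -0.00071955,  0.00041104,
        0.00018591]), 'tau': array([-4.75653851e-04, -4.36899090e+01,  3.53608024e+01,  1.35002905e-02,
       -1.22491174e-04, -3.21424167e-06]), 'tcp_pos': array([0.17731508, 0.49374842, 0.23059546]), 'ee_rot': array([[-9.41147887e-01,  3.37994703e-01, -4.85797500e-04],
       [ 3.37995052e-01,  9.41146854e-01, -1.39415087e-03],
       [-1.40088211e-05, -1.47629930e-03, -9.99998910e-01]]), 'ft_force': array([-0.35576702, -0.64272543,  0.87815224]), 'ft_torque': array([-0.04503047,  0.02464787, -0.01287786]), 'grip_force': 0.0, 'opening': 1.0009833625154454} -0.0187
```

View pics/top1.png

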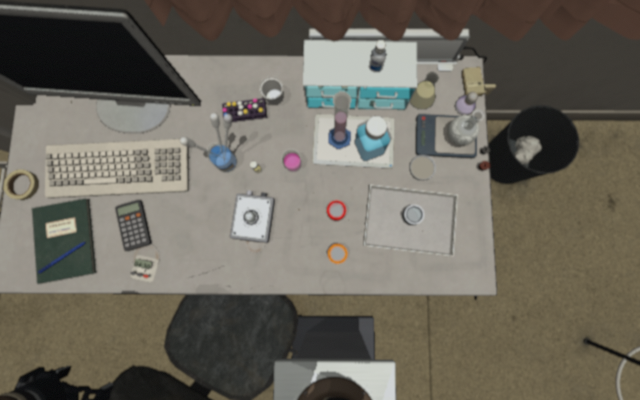

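View pics/side1.png

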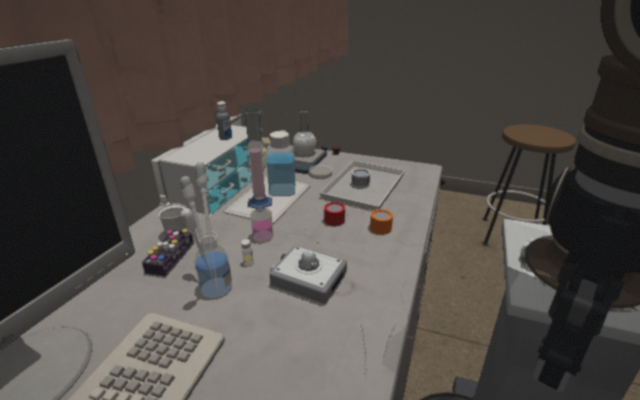

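The top view shows these candidates:
- grey collar in the tray at (413,215)
- red ring at (336,210)
- orange ring at (338,253)
- tape roll at (20,185)
- photometer spigot at (251,216)

By the description I choose the grey one in the tray. I'll check it in a close crop.

Run:
```python
from h import *
c=load('top'); s=load('side')
im=c['image'][:,:,::-1]; si=s['image'][:,:,::-1]
R=lambda a:cv2.resize(a,(400,300),interpolation=cv2.INTER_CUBIC)
a=R(im[185:245,373:453]);b=R(im[186:246,211:291])
d=R(si[150:210,320:400]);e=R(si[233:308,260:360])
cv2.imwrite('pics/crop1.png',np.vstack([np.hstack([a,b]),np.hstack([d,e])]))
M=np.linalg.inv
def cloud(c,u0,u1,v0,v1):
    U,V=np.meshgrid(np.arange(u0,u1),np.arange(v0,v1));f=200/np.tan(np.radians(float(c['fovy'])/2))
    z=c['z_map'][v0:v1,u0:u1];P=np.stack([(U-c['cx'])/f*z,-(V-c['cy'])/f*z,-z,np.ones_like(z)],-1)@np.linalg.inv(c['camera_from_world']).T
    return P[z>0][:,:3]
for n,c,bx in(('cell',c,(395,432,197,235)),('phot',c,(225,280,188,248)),('cell_s',s,(345,375,160,195)),('phot_s',s,(265,352,240,300))):
    P=cloud(c,*bx)
    for lo,hi in((-.01,.008),(.03,.037),(.037,.046),(.046,.055),(.055,.066),(.066,.08)):
        q=P[(P[:,2]>lo)&(P[:,2]<hi)]
        if len(q)>3: print(n,lo,len(q),q.mean(0).round(4),((q.min(0)+q.max(0))/2).round(4),np.ptp(q,0).round(4))
```

```text
cell -0.01 1044 [ 0.5371 -0.22    0.003 ] [ 0.5379 -0.2199  0.0027] [0.105  0.1032 0.0105]
cell 0.03 31 [ 0.5336 -0.2021  0.0352] [ 0.5335 -0.2062  0.034 ] [0.0464 0.0401 0.006 ]
cell 0.037 288 [ 0.535  -0.2132  0.041 ] [ 0.5354 -0.2125  0.0416] [0.0511 0.0515 0.0087]
cell 0.046 4 [ 0.5416 -0.2048  0.0464] [ 0.5362 -0.2063  0.0463] [0.0431 0.0355 0.0006]
phot -0.01 1437 [ 0.532   0.2301 -0.0008] [5.318e-01 2.308e-01 1.000e-04] [0.1674 0.1578 0.0133]
phot 0.03 612 [0.5245 0.2207 0.0348] [0.5261 0.2238 0.0335] [0.1306 0.114  0.007 ]
phot 0.037 990 [0.5249 0.2236 0.0393] [0.5255 0.2239 0.0414] [0.1244 0.1102 0.0088]
phot 0.046 29 [0.5253 0.2195 0.0507] [0.5252 0.2241 0.0503] [0.0403 0.0386 0.0085]
phot 0.055 38 [0.5252 0.2224 0.0625] [0.5259 0.224  0.0606] [0.0242 0.027  0.0107]
phot 0.066 55 [0.5257 0.2233 0.0689] [0.5265 0.223  0.0692] [0.0211 0.0204 0.0063]
cell_s -0.01 616 [ 0.5448 -0.2413  0.0021] [ 0.5558 -0.2696  0.0023] [0.1473 0.2676 0.0113]
cell_s 0.03 45 [ 0.5313 -0.1945  0.0343] [ 0.5355 -0.2088  0.034 ] [0.0512 0.0501 0.0057]
cell_s 0.037 135 [ 0.5361 -0.2114  0.04  ] [ 0.5359 -0.2101  0.0407] [0.0521 0.0553 0.0073]
phot_s -0.01 2318 [ 0.5436  0.1815 -0.0009] [0.5493 0.1857 0.002 ] [0.238  0.2374 0.0121]
phot_s 0.03 723 [0.5166 0.2472 0.0344] [0.5254 0.2274 0.0335] [0.1324 0.1138 0.007 ]
phot_s 0.037 1249 [0.5226 0.2329 0.0388] [0.5264 0.2265 0.0414] [0.1144 0.1002 0.0088]
phot_s 0.046 66 [0.5241 0.236  0.0508] [0.5257 0.2324 0.0505] [0.036  0.0181 0.0087]
phot_s 0.055 89 [0.5232 0.2338 0.0612] [0.5262 0.2305 0.0606] [0.0276 0.0225 0.0106]
phot_s 0.066 54 [0.5251 0.228  0.0682] [0.5258 0.2281 0.0683] [0.0182 0.0184 0.0043]
```

View pics/crop1.png

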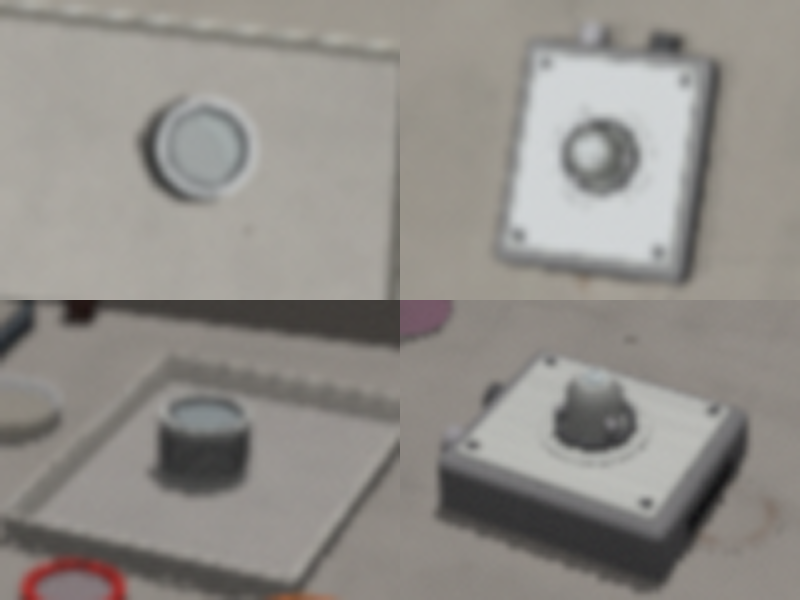

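>>> {"fn": "drive_tool", "kwargs": {"moves": [[[0, 0.16, -0.124, 0, 0, 0, 0], [0, 0.32, -0.248, 0, 0, 0, 0], [0, 0.48, -0.372, 0, 0, 0, 0], [0, 0.64, -0.496, 0, 0, 0, 0], [0, 0.64, -0.496, 0, 0, 0, 0]]], "newtons": 40}}

```text
time_s: 0.52
tcp_pos: [0.3387, 0.3683, 0.231]
ee_rot: [[-0.941, 0.338, -0.0], [0.338, 0.941, -0.001], [-0.0, -0.001, -1.0]]
ft_force: [0.4, 0.9, -0.2]
opening: 1.005
grip_force: 0.0
```

>>> {"fn": "drive_tool", "kwargs": {"moves": [[[0, 0.16, -0.124, 0, 0, 0, 0], [0, 0.32, -0.248, 0, 0, 0, 0], [0, 0.48, -0.372, 0, 0, 0, 0], [0, 0.5, -0.5, 0, 0, 0, 0], [0, 0.5, -0.5, 0, 0, 0, 0]]]}}

```text
time_s: 0.93
tcp_pos: [0.4647, 0.2412, 0.2305]
ee_rot: [[-0.94, 0.342, -0.001], [0.342, 0.94, -0.002], [-0.0, -0.002, -1.0]]
ft_force: [0.9, -0.0, -0.3]
opening: 1.003
grip_force: 0.0
```

Run:
```python
from h import *
s=env.get_state(); print(s['tcp_pos'],s['q'].round(3),s['ft_force'])
c=shot('wrist'); cv2.imwrite('pics/w1.png',c['image'][:,:,::-1]); print(c['fovy'],c['cx'],c['cy'],np.linalg.inv(c['camera_from_world']).round(3).tolist())
```

```text
[0.46467838 0.24117248 0.23045287] [ 0.48   0.124 -0.043  1.405 -0.002  0.829] [ 0.85451327 -0.03180931 -0.25174626]
68.46899034930215 319.5601955949401 200.40506567837474 [[0.341, -0.905, -0.255, 0.4], [0.94, 0.328, 0.094, 0.265], [-0.002, -0.272, 0.962, 0.372], [0.0, 0.0, 0.0, 1.0]]
```

View pics/w1.png

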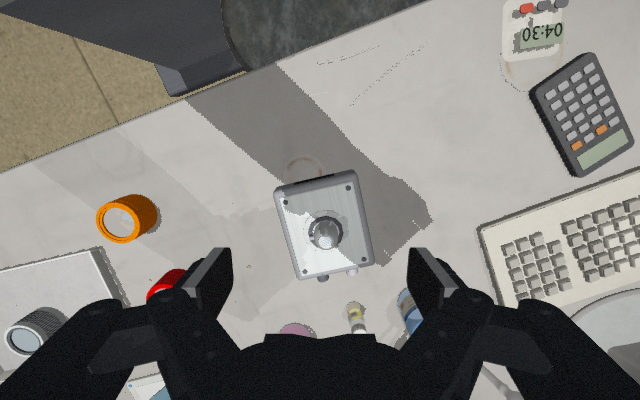

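The wrist view shows the photometer with its spigot at (326,233), red at (165,285), orange at (127,217) and the grey cell at (33,335).

```bash
cat >> h.py <<'E'
def cloud(c,u0,u1,v0,v1):
    U,V=np.meshgrid(np.arange(u0,u1),np.arange(v0,v1));f=200/np.tan(np.radians(float(c['fovy'])/2))
    z=c['z_map'][v0:v1,u0:u1];P=np.stack([(U-c['cx'])/f*z,-(V-c['cy'])/f*z,-z,np.ones_like(z)],-1)@np.linalg.inv(c['camera_from_world']).T
    return P[z>0][:,:3]
def slices(P,zs):
    for lo,hi in zs:
        q=P[(P[:,2]>lo)&(P[:,2]<hi)]
        if len(q)>3: print(lo,len(q),q.mean(0).round(4),((q.min(0)+q.max(0))/2).round(4),np.ptp(q,0).round(4), [round(x,4) for x in cv2.minAreaRect(q[:,:2].astype(np.float32)*1)[0]])
E
python3 - <<'E'
from h import *
c=load('wrist')
cv2.imwrite('pics/w1c.png',cv2.resize(c['image'][165:285,265:385,::-1],(600,600),interpolation=cv2.INTER_CUBIC))
slices(cloud(c,265,385,165,285),((.036,.041),(.0445,.05),(.052,.056),(.056,.062),(.062,.068),(.068,.08)))
E
```

```text
0.036 5191 [0.5238 0.227  0.038 ] [0.5272 0.2261 0.0385] [0.1227 0.104  0.005 ] [0.527, 0.2275]
0.0445 81 [0.5211 0.2286 0.046 ] [0.5249 0.2265 0.0472] [0.0375 0.0396 0.0055] [0.5244, 0.2267]
0.052 66 [0.5214 0.2276 0.0535] [0.5285 0.2231 0.0538] [0.0336 0.0334 0.0036] [0.5239, 0.2289]
0.056 91 [0.5205 0.2271 0.0601] [0.527  0.2259 0.059 ] [0.0276 0.0277 0.0059] [0.527, 0.226]
0.062 225 [0.5247 0.2269 0.0651] [0.5271 0.2261 0.065 ] [0.0269 0.0254 0.006 ] [0.5271, 0.2258]
0.068 147 [0.5272 0.226  0.0689] [0.5273 0.2261 0.0691] [0.0182 0.0174 0.0022] [0.5272, 0.2257]
```

View pics/w1c.png

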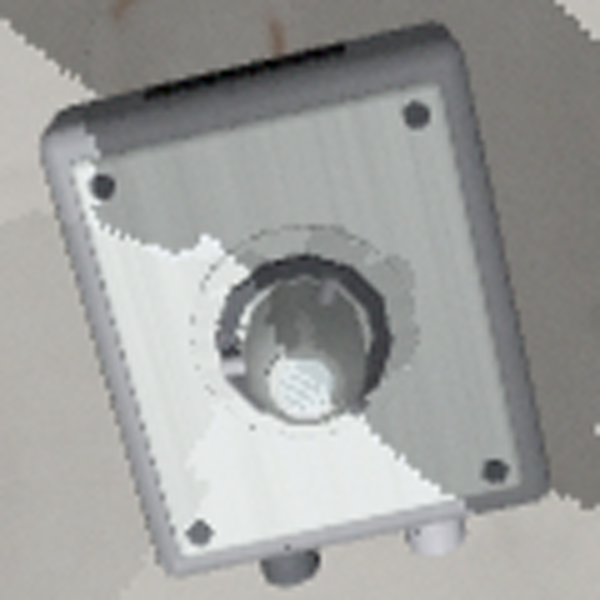

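The crop shows the spigot tip at crop (302,388), the four plate screws around it, and one pin at (235,360). Spigot axis is about (0.527, 0.226). Next I'll go over the tray.

>>> {"fn": "drive_tool", "kwargs": {"moves": [[[0, 0, -0.16, 0, 0, 0, 0], [0, 0, -0.32, 0, 0, 0, 0], [0, 0, -0.48, 0, 0, 0, 0], [0, 0, -0.64, 0, 0, 0, 0], [0, 0, -0.8, 0, 0, 0, 0]]]}}

```text
time_s: 1.4
tcp_pos: [0.4618, 0.044, 0.2311]
ee_rot: [[-0.942, 0.337, -0.0], [0.337, 0.942, 0.0], [0.0, 0.0, -1.0]]
ft_force: [1.1, -0.7, 0.5]
opening: 1.003
grip_force: 0.0
```

>>> {"fn": "drive_tool", "kwargs": {"moves": [[[0, 0, -0.16, 0, 0, 0, 0], [0, 0, -0.32, 0, 0, 0, 0], [0, 0, -0.48, 0, 0, 0, 0], [0, 0, -0.64, 0, 0, 0, 0], [0, 0, -0.8, 0, 0, 0, 0]]]}}

```text
time_s: 1.82
tcp_pos: [0.462, -0.1562, 0.2312]
ee_rot: [[-0.941, 0.337, -0.0], [0.337, 0.941, 0.0], [0.0, 0.0, -1.0]]
ft_force: [1.1, 0.6, -0.1]
opening: 0.998
grip_force: 0.0
```

>>> {"fn": "drive_tool", "kwargs": {"moves": [[[0, 0, -0.16, -0.12, 0, 0, 0], [0, 0, -0.16, -0.24, 0, 0, 0], [0, 0, -0.16, -0.24, 0, 0, 0], [0, 0, -0.16, -0.24, 0, 0, 0]]]}}

```text
time_s: 2.15
tcp_pos: [0.4609, -0.1942, 0.1697]
ee_rot: [[-0.941, 0.339, -0.004], [0.339, 0.941, 0.002], [0.005, 0.001, -1.0]]
ft_force: [0.4, 1.3, 0.2]
opening: 0.998
grip_force: 0.0
```

Run:
```python
from h import *
c=load('wrist')
p=np.array([(103,186),(417,115),(495,470),(200,531)])/5-.4+[265,165]
print(np.mean([world(c,u,v,.04) for u,v in p],0))
s=env.get_state(); print(s['tcp_pos'],s['q'].round(3),s['ft_force'])
c=shot('wrist'); cv2.imwrite('pics/w2.png',c['image'][:,:,::-1])
P=cloud(c,150,500,80,300)
P=P[(abs(P[:,0]-.5355)<.05)&(abs(P[:,1]+.2125)<.05)]
slices(P,((.03,.037),(.037,.041),(.0415,.05)))
```

```text
[0.52671608 0.22637272 0.04      ]
[ 0.46091929 -0.1941834   0.16974272] [-0.399  0.09  -0.214  1.271  0.    -0.053] [0.39559809 1.33920522 0.1736787 ]
0.03 166 [ 0.5199 -0.2058  0.0338] [ 0.5327 -0.2097  0.0335] [0.0446 0.0493 0.007 ] [0.5314, -0.2087]
0.037 1290 [ 0.5369 -0.2115  0.0389] [ 0.5371 -0.2108  0.039 ] [0.053  0.0503 0.0039] [0.5352, -0.211]
0.0415 453 [ 0.5366 -0.2116  0.0421] [ 0.5365 -0.2117  0.0428] [0.0532 0.0515 0.0026] [0.5369, -0.2118]
```

View pics/w2.png

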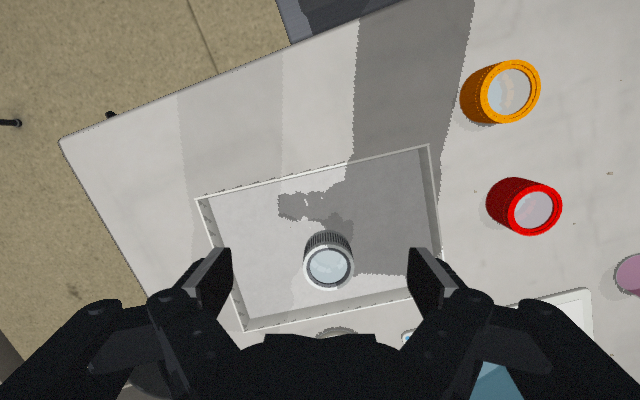

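The grey cell shows at (328,262) in the tray, centred between the fingers. Its centre is about (0.5367, -0.2115).

>>> {"fn": "drive_tool", "kwargs": {"moves": [[[0, 0.15, -0.035, -0.05, 0, 0, 0], [0, 0.303, -0.069, -0.1, 0, 0, 0], [0, 0.303, -0.069, -0.2, 0, 0, 0], [0, 0.303, -0.069, -0.3, 0, 0, 0], [0, 0.303, -0.069, -0.3, 0, 0, 0]]]}}

```text
time_s: 2.62
tcp_pos: [0.5378, -0.2099, 0.0936]
ee_rot: [[-0.942, 0.335, -0.004], [0.335, 0.942, 0.002], [0.005, 0.0, -1.0]]
ft_force: [-0.6, 0.0, -0.8]
opening: 1.003
grip_force: 0.0
```

>>> {"fn": "drive_tool", "kwargs": {"moves": [[[0, 0, 0, 0, 0, 0, 0], [0, 0, 0, 0, 0, 0, 0]]]}}

```text
time_s: 2.78
tcp_pos: [0.5394, -0.2116, 0.0991]
ee_rot: [[-0.942, 0.337, 0.003], [0.337, 0.942, -0.001], [-0.003, -0.0, -1.0]]
ft_force: [-0.6, 0.4, -0.1]
opening: 0.999
grip_force: 0.0
```

>>> {"fn": "drive_tool", "kwargs": {"moves": [[[0, -0.005, 0.004, -0.1, 0, 0, 0], [0, -0.005, 0.004, -0.2, 0, 0, 0], [0, -0.005, 0.004, -0.28, 0, 0, 0], [0, -0.005, 0.004, -0.32, 0, 0, 0], [0, -0.005, 0.004, -0.34, 0, 0, 0]]]}}

```text
time_s: 3.2
tcp_pos: [0.5372, -0.2111, 0.0121]
ee_rot: [[-0.941, 0.338, 0.001], [0.338, 0.941, -0.0], [-0.001, -0.0, -1.0]]
ft_force: [0.1, 0.4, -0.5]
opening: 0.999
grip_force: 0.0
```

>>> {"fn": "drive_tool", "kwargs": {"moves": [[[0, 0, 0, -0.02, 0, 0, 0], [0, 0, 0, -0.02, 0, 0, 0], [0, 0, 0, -0.02, 0, 0, 0], [0, 0, 0, -0.02, 0, 0, 0]]]}}

```text
time_s: 3.53
tcp_pos: [0.5377, -0.2115, 0.0076]
ee_rot: [[-0.941, 0.338, 0.002], [0.338, 0.941, -0.001], [-0.002, -0.0, -1.0]]
ft_force: [-0.1, 0.5, 0.3]
opening: 1.001
grip_force: 0.0
```

>>> {"fn": "drive_tool", "kwargs": {"moves": [[[60, -0.003, 0, -0.008, 0, 0, 0], [90, -0.003, 0, -0.008, 0, 0, 0], [110, -0.003, 0, -0.008, 0, 0, 0], [130, -0.003, 0, -0.008, 0, 0, 0], [140, -0.003, 0, -0.008, 0, 0, 0]]], "newtons": 40}}

```text
time_s: 3.95
tcp_pos: [0.5364, -0.2113, 0.0047]
ee_rot: [[-0.941, 0.338, 0.001], [0.338, 0.941, -0.0], [-0.001, -0.0, -1.0]]
ft_force: [-0.4, 0.2, 3.4]
opening: 0.607
grip_force: 42.0
```

>>> {"fn": "drive_tool", "kwargs": {"moves": [[[140, 0, 0, 0, 0, 0, 0], [140, 0, 0, 0, 0, 0, 0], [140, 0, 0, 0, 0, 0, 0], [140, 0, 0, 0, 0, 0, 0]]]}}

```text
time_s: 4.28
tcp_pos: [0.5364, -0.2113, 0.0047]
ee_rot: [[-0.941, 0.338, 0.001], [0.338, 0.941, -0.0], [-0.001, -0.0, -1.0]]
ft_force: [-0.1, 0.3, 4.7]
opening: 0.604
grip_force: 42.1
```

Run:
```python
from h import *
for i in range(3):
    c=shot('wrist'); s=env.get_state(); print(s['time_s'],s['tcp_pos'],s['q'].round(4),s['ft_force'],s['opening'],s['grip_force'])
```

```text
4.3333 [ 0.5363786  -0.21123132  0.0047064 ] [-3.751e-01  3.141e-01 -3.135e-01  9.427e-01 -1.000e-04 -3.030e-02] [-1.5394097   0.76391852  4.99916896] 0.6074215003244691 42.114287093281746
4.3833 [ 0.5363804  -0.21128551  0.00472466] [-0.3752  0.314  -0.3135  0.9427 -0.     -0.0304] [-0.50518869 -0.60834897  5.98549928] 0.6041930143219337 42.11459694430232
4.4333 [ 0.5363965  -0.21126299  0.00472814] [-0.3752  0.314  -0.3134  0.9427 -0.     -0.0303] [-1.01958179  0.07828395  5.97373239] 0.6038495399224304 42.116538137197495
```

>>> {"fn": "drive_tool", "kwargs": {"moves": [[[140, 0, 0, 0.04, 0, 0, 0], [140, 0, 0, 0.12, 0, 0, 0], [140, 0, 0, 0.24, 0, 0, 0], [140, 0, 0, 0.36, 0, 0, 0], [140, 0, 0, 0.46, 0, 0, 0]]]}}

```text
time_s: 4.85
tcp_pos: [0.5361, -0.2111, 0.1213]
ee_rot: [[-0.941, 0.338, 0.0], [0.338, 0.941, -0.0], [-0.0, 0.0, -1.0]]
ft_force: [1.7, -0.5, -0.5]
opening: 0.602
grip_force: 42.0
```

>>> {"fn": "drive_tool", "kwargs": {"moves": [[[140, 0, 0.06, 0.04, 0, 0, 0], [140, 0, 0.18, 0.04, 0, 0, 0], [140, 0, 0.3, 0.04, 0, 0, 0], [140, 0, 0.42, 0.04, 0, 0, 0], [140, 0, 0.54, 0.04, 0, 0, 0]]]}}

```text
time_s: 5.27
tcp_pos: [0.5353, -0.0742, 0.1287]
ee_rot: [[-0.941, 0.338, -0.001], [0.338, 0.941, 0.001], [0.001, 0.0, -1.0]]
ft_force: [0.6, 0.6, -2.6]
opening: 0.603
grip_force: 42.0
```

>>> {"fn": "drive_tool", "kwargs": {"moves": [[[140, 0, 0.12, 0, 0, 0, 0], [140, 0, 0.24, 0, 0, 0, 0], [140, 0, 0.36, 0, 0, 0, 0], [140, 0, 0.48, 0, 0, 0, 0], [140, 0, 0.6, 0, 0, 0, 0]]]}}

```text
time_s: 5.68
tcp_pos: [0.535, 0.0759, 0.1286]
ee_rot: [[-0.941, 0.338, -0.002], [0.338, 0.941, 0.0], [0.001, -0.0, -1.0]]
ft_force: [0.1, 0.1, -0.5]
opening: 0.603
grip_force: 42.0
```

>>> {"fn": "drive_tool", "kwargs": {"moves": [[[140, -0.01, 0.12, 0, 0, 0, 0], [140, -0.02, 0.24, 0, 0, 0, 0], [140, -0.03, 0.36, 0, 0, 0, 0], [140, -0.038, 0.48, 0, 0, 0, 0], [140, -0.038, 0.56, 0, 0, 0, 0]]]}}

```text
time_s: 6.1
tcp_pos: [0.5251, 0.2168, 0.1285]
ee_rot: [[-0.942, 0.336, -0.002], [0.336, 0.942, 0.0], [0.002, -0.0, -1.0]]
ft_force: [-0.3, -0.6, -1.1]
opening: 0.608
grip_force: 42.0
```

>>> {"fn": "drive_tool", "kwargs": {"moves": [[[140, 0, 0.025, 0, 0, 0, 0], [140, 0, 0.049, 0, 0, 0, 0], [140, 0, 0.049, 0, 0, 0, 0], [140, 0, 0.049, 0, 0, 0, 0]]]}}

```text
time_s: 6.43
tcp_pos: [0.5264, 0.2256, 0.129]
ee_rot: [[-0.941, 0.338, -0.001], [0.338, 0.941, -0.001], [0.0, -0.001, -1.0]]
ft_force: [0.0, 0.9, -1.3]
opening: 0.606
grip_force: 42.0
```

Run:
```python
from h import *
for i in range(3):
    c=shot('wrist'); s=env.get_state(); print(s['time_s'],s['tcp_pos'],s['q'].round(4),s['ft_force'],s['opening'],s['grip_force'])
c=shot('side')
cv2.imwrite('pics/s2.png',cv2.resize(c['image'][170:310,220:400,::-1],(720,560),interpolation=cv2.INTER_CUBIC))
```

```text
6.4833 [0.52653862 0.22522132 0.12911995] [ 4.0430e-01  2.3380e-01 -1.3330e-01  1.2043e+00 -3.0000e-04  7.5010e-01] [ 0.37504636 -0.48640155 -0.335021  ] 0.6030352036060599 42.02420884743333
6.5333 [0.5266479  0.22508812 0.12921091] [ 4.0400e-01  2.3370e-01 -1.3320e-01  1.2043e+00 -2.0000e-04  7.5010e-01] [-0.64993193 -0.13782851 -1.41543938] 0.6040755757066997 42.02343656681478
6.5833 [0.52674557 0.22502398 0.12930272] [ 4.0380e-01  2.3360e-01 -1.3310e-01  1.2043e+00 -2.0000e-04  7.5010e-01] [ 0.26857619 -0.36253778 -1.09683138] 0.6036247892513318 42.02308720909059
```

View pics/s2.png

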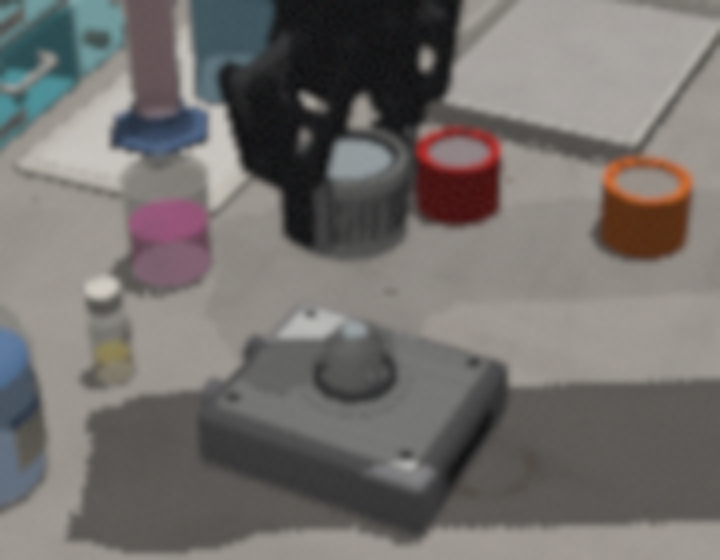

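The crop shows the cell held upright by the gripper above the spigot tip at (353,328), with bystanders clear. I'll descend over the taper.

>>> {"fn": "drive_tool", "kwargs": {"moves": [[[140, 0.001, 0.004, -0.06, 0, 0, 0], [140, 0.001, 0.004, -0.12, 0, 0, 0], [140, 0.001, 0.004, -0.18, 0, 0, 0], [140, 0.001, 0.004, -0.22, 0, 0, 0], [140, 0.001, 0.004, -0.24, 0, 0, 0]]]}}

```text
time_s: 7.05
tcp_pos: [0.5263, 0.2262, 0.0678]
ee_rot: [[-0.941, 0.339, -0.002], [0.339, 0.941, -0.001], [0.001, -0.001, -1.0]]
ft_force: [-0.0, -0.5, -1.1]
opening: 0.605
grip_force: 42.0
```

>>> {"fn": "drive_tool", "kwargs": {"moves": [[[140, 0, 0, -0.01, 0, 0, 0], [140, 0, 0, -0.02, 0, 0, 0], [140, 0, 0, -0.02, 0, 0, 0], [140, 0, 0, -0.02, 0, 0, 0]]]}}

```text
time_s: 7.38
tcp_pos: [0.5273, 0.2272, 0.0649]
ee_rot: [[-0.941, 0.338, 0.001], [0.338, 0.941, 0.0], [-0.001, 0.001, -1.0]]
ft_force: [0.0, -1.2, -0.4]
opening: 0.602
grip_force: 42.0
```

>>> {"fn": "drive_tool", "kwargs": {"moves": [[[140, 0, 0, -0.008, 0, 0, 0], [140, 0, 0, -0.016, 0, 0, 0], [140, 0, 0, -0.02, 0, 0, 0], [140, 0, 0, -0.024, 0, 0, 0], [140, 0, 0, -0.024, 0, 0, 0]]]}}

```text
time_s: 7.8
tcp_pos: [0.5268, 0.2271, 0.0581]
ee_rot: [[-0.941, 0.338, -0.0], [0.338, 0.941, -0.0], [0.0, -0.0, -1.0]]
ft_force: [-1.1, 1.2, -1.4]
opening: 0.606
grip_force: 42.0
```

>>> {"fn": "drive_tool", "kwargs": {"moves": [[[140, 0, 0, -0.004, 0, 0, 0], [140, 0, 0, -0.008, 0, 0, 0], [140, 0, 0, -0.008, 0, 0, 0], [140, 0, 0, -0.008, 0, 0, 0]]]}}

```text
time_s: 8.13
tcp_pos: [0.5269, 0.2271, 0.0562]
ee_rot: [[-0.941, 0.338, -0.0], [0.338, 0.941, -0.0], [0.0, -0.0, -1.0]]
ft_force: [-0.3, 0.1, -2.0]
opening: 0.606
grip_force: 42.0
```

>>> {"fn": "drive_tool", "kwargs": {"moves": [[[140, 0, -0.003, -0.002, 0, 0, 0], [140, 0, -0.003, -0.004, 0, 0, 0], [140, 0, -0.003, -0.004, 0, 0, 0]]]}}

```text
time_s: 8.38
tcp_pos: [0.5271, 0.2263, 0.0555]
ee_rot: [[-0.941, 0.338, 0.0], [0.338, 0.941, 0.0], [-0.0, 0.0, -1.0]]
ft_force: [-0.3, -0.0, 0.4]
opening: 0.605
grip_force: 42.3
```

>>> {"fn": "drive_tool", "kwargs": {"moves": [[[140, 0, 0, -0.002, 0, 0, 0], [140, 0, 0, -0.004, 0, 0, 0], [140, 0, 0, -0.004, 0, 0, 0]]]}}

```text
time_s: 8.63
tcp_pos: [0.5274, 0.2265, 0.0553]
ee_rot: [[-0.941, 0.338, 0.001], [0.338, 0.941, 0.0], [-0.001, 0.001, -1.0]]
ft_force: [-2.5, -1.2, 6.6]
opening: 0.606
grip_force: 42.8
```

>>> {"fn": "drive_tool", "kwargs": {"moves": [[[140, 0, 0, -0.002, 0, 0, 0.0444], [140, 0, 0, -0.002, 0, 0, 0.0889], [140, 0, 0, -0.002, 0, 0, 0.1333], [140, 0, 0, -0.002, 0, 0, 0.1778], [140, 0, 0, -0.002, 0, 0, 0.2222]]]}}

```text
time_s: 9.05
tcp_pos: [0.5275, 0.2267, 0.0545]
ee_rot: [[-0.986, 0.168, 0.001], [0.168, 0.986, 0.001], [-0.001, 0.001, -1.0]]
ft_force: [-0.5, -1.0, -0.2]
opening: 0.603
grip_force: 42.1
```

>>> {"fn": "drive_tool", "kwargs": {"moves": [[[140, 0, -0.002, -0.002, 0, 0, 0], [140, 0, -0.002, -0.004, 0, 0, 0], [140, 0, -0.002, -0.004, 0, 0, 0]]]}}

```text
time_s: 9.3
tcp_pos: [0.5266, 0.2257, 0.0529]
ee_rot: [[-0.985, 0.17, -0.0], [0.17, 0.985, -0.0], [0.0, -0.0, -1.0]]
ft_force: [-3.1, -1.7, 3.8]
opening: 0.6
grip_force: 42.4
```

>>> {"fn": "drive_tool", "kwargs": {"moves": [[[140, 0, 0, -0.002, 0, 0, 0], [140, 0, 0, -0.004, 0, 0, 0], [140, 0, 0, -0.004, 0, 0, 0]]]}}

```text
time_s: 9.55
tcp_pos: [0.5266, 0.2256, 0.0517]
ee_rot: [[-0.986, 0.169, -0.001], [0.169, 0.986, -0.0], [0.0, -0.0, -1.0]]
ft_force: [-2.6, -1.8, 3.1]
opening: 0.604
grip_force: 42.4
```

Run:
```python
from h import *
s=env.get_state(); print(s['ft_force'],s['ft_torque'],s['tcp_pos'])
```

```text
[-2.61502244 -1.775794    3.11480594] [-0.32032029  0.5671383   0.38373893] [0.5265913  0.22564628 0.05171542]
```

>>> {"fn": "drive_tool", "kwargs": {"moves": [[[140, 0, 0, -0.004, 0, 0, 0.02], [140, 0, 0, -0.008, 0, 0, 0.044], [140, 0, 0, -0.008, 0, 0, 0.044]]]}}

```text
time_s: 9.8
tcp_pos: [0.5267, 0.2256, 0.049]
ee_rot: [[-0.991, 0.134, -0.001], [0.134, 0.991, -0.0], [0.001, -0.001, -1.0]]
ft_force: [-2.4, -0.9, -2.3]
opening: 0.602
grip_force: 42.1
```

Run:
```python
from h import *
s=env.get_state(); print(s['ft_force'],s['ft_torque'],s['tcp_pos'],s['ee_rot'][0])
```

```text
[-2.35223149 -0.92764063 -2.26157764] [-0.2486835   0.18389743  0.0238604 ] [0.52665276 0.22564302 0.04895926] [-9.90915140e-01  1.34485646e-01 -8.92050109e-04]
```

>>> {"fn": "drive_tool", "kwargs": {"moves": [[[140, -0.002, -0.001, -0.004, 0, 0, 0.01], [140, -0.002, -0.001, -0.008, 0, 0, 0.02], [140, -0.002, -0.001, -0.012, 0, 0, 0.02], [140, -0.002, -0.001, -0.012, 0, 0, 0.02]]]}}

```text
time_s: 10.13
tcp_pos: [0.5267, 0.2257, 0.0467]
ee_rot: [[-0.993, 0.12, 0.0], [0.12, 0.993, 0.0], [-0.0, 0.0, -1.0]]
ft_force: [-0.1, -0.4, -0.8]
opening: 0.608
grip_force: 42.1
```

>>> {"fn": "drive_tool", "kwargs": {"moves": [[[140, 0, 0, -0.004, 0, 0, 0], [140, 0, 0, -0.008, 0, 0, 0], [140, 0, 0, -0.008, 0, 0, 0]]]}}

```text
time_s: 10.38
tcp_pos: [0.5267, 0.2257, 0.0451]
ee_rot: [[-0.993, 0.12, 0.001], [0.12, 0.993, 0.0], [-0.001, 0.0, -1.0]]
ft_force: [-1.1, -0.2, 3.4]
opening: 0.605
grip_force: 42.3
```

Run:
```python
from h import *
s=env.get_state(); print(s['ft_force'],s['ft_torque'],s['tcp_pos'],s['ee_rot'][0])
```

```text
[-1.10758807 -0.17478233  3.40432673] [-0.05255663  0.19220595 -0.00181725] [0.52670277 0.22569441 0.04511397] [-9.92797100e-01  1.19805933e-01  6.75722417e-04]
```

On the spring, no torque. I'll press on.

>>> {"fn": "drive_tool", "kwargs": {"moves": [[[140, 0, 0, -0.004, 0, 0, 0], [140, 0, 0, -0.008, 0, 0, 0], [140, 0, 0, -0.008, 0, 0, 0]]]}}

```text
time_s: 10.63
tcp_pos: [0.5267, 0.2257, 0.0431]
ee_rot: [[-0.993, 0.12, 0.001], [0.12, 0.993, 0.0], [-0.001, 0.0, -1.0]]
ft_force: [-1.7, -0.0, 5.3]
opening: 0.602
grip_force: 42.5
```

>>> {"fn": "drive_tool", "kwargs": {"moves": [[[140, 0, 0, -0.004, 0, 0, 0], [140, 0, 0, -0.006, 0, 0, 0], [140, 0, 0, -0.006, 0, 0, 0]]]}}

```text
time_s: 10.88
tcp_pos: [0.5267, 0.2257, 0.0418]
ee_rot: [[-0.993, 0.12, 0.001], [0.12, 0.993, 0.0], [-0.001, 0.0, -1.0]]
ft_force: [-1.1, -0.4, 6.7]
opening: 0.606
grip_force: 42.8
```

>>> {"fn": "drive_tool", "kwargs": {"moves": [[[140, 0, 0, -0.002, 0, 0, 0], [140, 0, 0, -0.004, 0, 0, 0], [140, 0, 0, -0.004, 0, 0, 0]]]}}

```text
time_s: 11.13
tcp_pos: [0.5268, 0.2257, 0.0417]
ee_rot: [[-0.993, 0.12, 0.001], [0.12, 0.993, 0.001], [-0.001, 0.001, -1.0]]
ft_force: [-3.7, -0.9, 11.1]
opening: 0.604
grip_force: 43.3
```

Run:
```python
from h import *
s=env.get_state(); print(s['ft_force'],s['ft_torque'],s['tcp_pos'],s['ee_rot'].round(4).tolist())
```

```text
[-3.73682869 -0.88573066 11.14999259] [-0.40406638  0.80922924  0.01654138] [0.52677659 0.22573288 0.04169139] [[-0.9928, 0.1198, 0.0013], [0.1198, 0.9928, 0.0006], [-0.0013, 0.0007, -1.0]]
```

>>> {"fn": "drive_tool", "kwargs": {"moves": [[[140, 0, 0, -0.002, 0, 0, 0], [140, 0, 0, -0.003, 0, 0, 0], [140, 0, 0, -0.003, 0, 0, 0], [140, 0, 0, -0.003, 0, 0, 0], [140, 0, 0, -0.003, 0, 0, 0]]]}}

```text
time_s: 11.55
tcp_pos: [0.5268, 0.2257, 0.0417]
ee_rot: [[-0.993, 0.12, 0.002], [0.12, 0.993, 0.001], [-0.002, 0.001, -1.0]]
ft_force: [-5.3, -1.0, 16.5]
opening: 0.609
grip_force: 43.7
```

Run:
```python
from h import *
for i in range(3):
    c=shot('side'); s=env.get_state(); print(s['ft_force'],s['ft_torque'],s['tcp_pos'],s['ee_rot'][2].round(4),s['grip_force'])
cv2.imwrite('pics/s3.png',cv2.resize(c['image'][190:310,220:380,::-1],(800,600),interpolation=cv2.INTER_CUBIC))
```

```text
[-6.0299486  -1.97313513 16.96123467] [-0.55529441  1.19712017  0.09487641] [0.52679909 0.22573995 0.04168303] [-1.8e-03  9.0e-04 -1.0e+00] 43.70440151542425
[-5.8137869  -0.99776072 17.12632989] [-0.63534029  1.18830198 -0.03136153] [0.52678809 0.22576245 0.04167363] [-1.8e-03  9.0e-04 -1.0e+00] 43.70427802205086
[-6.19147885 -2.02569039 16.42636371] [-0.5672139   1.15450047  0.03780219] [0.52679744 0.22571948 0.04167163] [-1.7e-03  9.0e-04 -1.0e+00] 43.70333659462631
```

View pics/s3.png

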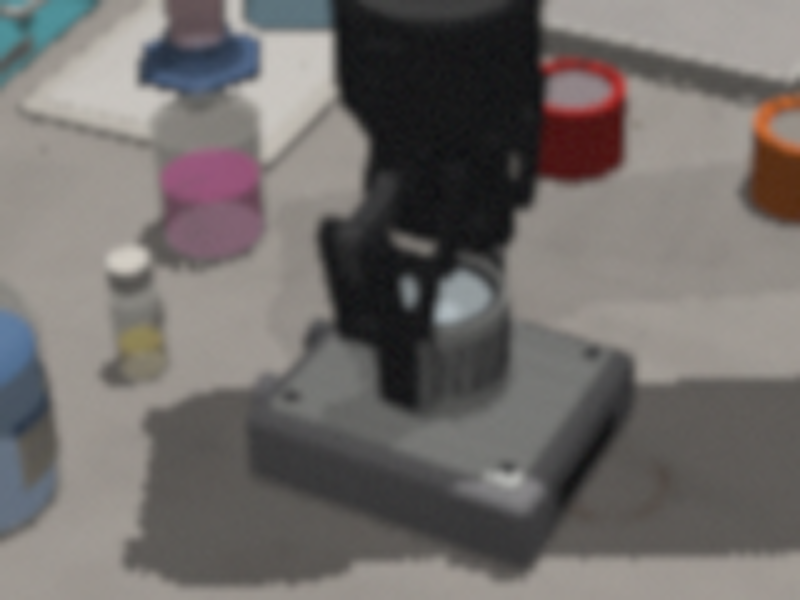

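The crop shows the cell flat on the plate at about (465,340), still gripped. The push is steady at about 16.5 N with z fixed at the predicted home height, and the bystanders are untouched.

```bash
python3 -c "
from workcell import env; print(env.close_job())"
```

```text
the job is handed in; nothing more can be done
None
```

The job is handed in: the cell's keyways dropped over the pins, and the arm is holding it flat on its seat with a push of about 16.5 N and a 44 N grip; handed in at about 11.7 s, with the beaker, vial and petri dish untouched.

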